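Line up the test tiles and hold the jar carousel at its pointer

TASK

Get the glazing corner ready: first nudge the three loose clay tiles into an even row against the wooden strip, each lying flat with a short end up against the strip and centred on one of the three brass studs. Then turn the jar carousel, without spinning it fast, until the jar with the knob on its lid stands squarely in front of the steel pointer post, and finish while holding the carousel firmly there with the gripper, still holding when your program ends. Leave everything else on the table where it is.

Things in the scene. Friction and masses are not known exactly. Their poses are not given: they have to be found in the camera images.
- strip: straight dark wooden stop strip fixed to the table, 20 x 250 x 12 mm (its x, y, z), origin at the centre of its underside; its length runs along its y axis; its -x face (towards the robot) is the one the tiles go against. Three brass studs (8 mm across, 10 mm tall) stand on its top at y = -80, 0 and +80 mm
- slot0 (a point): where a tile's centre lies when the tile is flat on the table, its short end touching the strip's -x face, centred on the stud at y = -80 mm (38 mm in front of the strip's centre line, 6 mm above the table)
- slot1 (a point): where a tile's centre lies when the tile is flat on the table, its short end touching the strip's -x face, centred on the stud at y = 0 mm (38 mm in front of the strip's centre line, 6 mm above the table)
- slot2 (a point): where a tile's centre lies when the tile is flat on the table, its short end touching the strip's -x face, centred on the stud at y = +80 mm (38 mm in front of the strip's centre line, 6 mm above the table)
- tile0_mid (a point): centre of a loose flat clay test tile, 56 mm long (its x axis) x 36 mm wide (y) x 12 mm thick (z), about 46 g; it lies flat on the table. The three tiles are alike; any tile may go to any stud
- tile1_mid (a point): centre of a loose flat clay test tile, 56 mm long (its x axis) x 36 mm wide (y) x 12 mm thick (z), about 46 g; it lies flat on the table. The three tiles are alike; any tile may go to any stud
- tile2_mid (a point): centre of a loose flat clay test tile, 56 mm long (its x axis) x 36 mm wide (y) x 12 mm thick (z), about 46 g; it lies flat on the table. The three tiles are alike; any tile may go to any stud
- stand: fixed dark metal foot of the carousel, origin on the turning axis at table height; a flat tongue runs from it along its own -x, ending in an upright steel pointer post 142 mm from the axis, 14 mm across, 81 mm tall
- post_top (a point): top centre of the steel pointer post
- carousel: white disc, 240 mm across, top 50 mm above the table, turning without limit about the vertical axis through its origin (at table height); light friction, stays where left. On it four fixed clay jars, 80 mm from the axis, 90 degrees apart: three with flat lids, tops at most 106 mm above the table; the fourth, on the disc's own -x, has a knob on its lid
- knob (a point): centre of the upright round knob on the lid of the knobbed jar, 28 mm across, 36 mm tall (127 to 162 mm above the table; its centre 145 mm), 80 mm from the turning axis. The knob is fixed to the jar and the jar to the disc; led round by a gripper that does not turn with it, it spins in the pads and may creep out of them
- front (a point): where the knob's centre lies when the knobbed jar faces the post: on the line from the axis to the post, 80 mm from the axis, 145 mm above the table
- mug: bystander: clay mug, 72 mm across, 80 mm tall, handle at its +y; origin under its centre
- vase: bystander: grey clay vase, 72 mm across, 100 mm tall; origin under its centre
- prop: bystander: round kiln prop, 38 mm across, 75 mm tall; origin under its centre
- stub: bystander: short round kiln prop, 32 mm across, 40 mm tall, between the tiles and the carousel; origin under its centre
- bowl: bystander: grey clay bowl, 110 mm across, 50 mm tall, beyond the carousel; origin under its centre
- brush: bystander: wooden brush lying to the left of the carousel along its own x, about 200 mm long
- rib: bystander: flat wooden rib, 100 x 50 x 8 mm, lying to the right of the tiles; origin under its centre
Not all that is in view belongs to the job. What is shaped like the part that bears tile2_mid but orange or turquoise is not meant. Leave any black look-alike of the part that bears tile0_mid alone.

How it is judged:
By the outcome, as a careful person would: the job done as asked, in the order asked, and still so for the second after the job is handed in, while the arm keeps its last pose, push and grip.
It also fails if it takes over 64 s, if anything falls off the work surface, if the arm or the gripper's body presses on something with over 40 N, if the wrist force passes 120 N, or if a joint passes its speed limit or range.

ROBOT

A 7-joint arm with a two-finger parallel gripper is mounted at the origin on the work surface. World frame = base frame: x ahead of the robot, y to its left, z up, the work surface at z = 0. Lengths are in m, angles in rad, forces in N, time in s.
With the tool pointing down it reaches from about 0.4 to 0.9 m from the base axis. Payload 5.5 kg.
Tool frame: the origin (TCP) lies between the finger pads; the fingertips stand 8 mm ahead of it and the grasp point (between the pads) lies 11 mm behind it (robot.tips_ahead is the z of the fingertips in the tool frame, in m); z points along the fingers, y is the line along which they close (so a half turn about z gives the same grasp; the last joint's range is limited). The gripper opens to 92 mm and grips with 3 to 60 N. Pads are 19 mm wide; open, the fingers measure 130 mm over their backs; the gripper's body (75 mm by 190 mm) begins 47 mm behind the grasp point.
Start: joints at [1.522, 0.501, -0.427, 1.55, 0.221, 1.138, -0.21], TCP at [0.199, -0.619, 0.235] pointing down, gripper open.
Joint ranges: [-2.88, 2.88], [-0.31, 2.03], [-1.54, 1.56], [0.2, 2.42], [-1.41, 4.55], [0.19, 2.02], [-2.57, 2.57]. Speed limits (rad/s): [2.57, 2.57, 3.14, 3.14, 3.14, 3.14, 3.14].

INTERFACE

Orientations are given as [roll, pitch, yaw] about the fixed x, y, z axes, in that order (R = Rz(yaw) Ry(pitch) Rx(roll)).
In Python, from plant import robot, imaging, order gives the robot as it stands. The module is installed in compiled form; this text tells all that it offers.
- The arm moves only by the shell command python3 -m pendant 'ROWS'. ROWS is JSON, a list of rows, each an object of numbers: "jaw": the opening, from 0 (shut) to 1 (fully open); "dx", "dy", "dz": the shift along the tool's x, y, z in mm; "ax", "ay", "az": the turn, a rotation vector about the tool's x, y, z in degrees. A call has 1 to 10 rows; each row is the pose to reach, as a shift and turn from the pose commanded when the call began, along the tool's axes at that moment; what a row does not reach only later rows make up. A row lasts 1/12 s, in which the tool goes at most 41.7 mm and 7.16 degrees, less where a joint would pass 70% of its speed; a pose out of reach is approached as far as the arm can. A call with a gripper value outside its range is refused whole. The fingers move at their own pace and stop on an object; the grip force is fixed at half the most. Time passes only in rows, so rows that repeat a pose let the fingers close. It gives the time, the measured TCP pose, the force, the opening and the grip force at its end, in the units of the state.
- robot.state(): the state, without advancing time (a new reading comes with each control period).
- imaging.get_image(name): name is "scene" or "top" or "wrist"; returns a dict with "image" (384x512x3 uint8, red, green, blue), "depth" (384x512 float32, m along the optical axis (not along the pixel's ray), 0 where there is no reading), "vfov" (degrees; the focal length in pixels is half the picture's height over the tangent of half this angle, whatever the lens; pixels are square), "cx", "cy" (the principal point, pixels), "k1" (the pictures are not rectified: a ray, as slopes to the right and down, at radius r is drawn at 1 + k1 r^2 times it, then the intrinsics apply), "R" (3x3) and "t" (3): a world point X has camera coordinates R X + t. Camera axes: x right, y down, z forward; pixel columns grow to the right and rows downward; lengths in m; the calibration is good to about 2 mm. A picture is of the moment at which its call begins.
- order.finish_job(): hands the job in; it is judged then, once.
The state is a dict: "clock": time; "joint_positions": joint angles; "qd": joint speeds; "joint_efforts": joint torques, N m; "tcp_pos": TCP position; "tcp_rot": TCP orientation; "ft_force": force on the tool from outside, world axes, zero at the start; "ft_torque": the same for the moment, N m; "finger_gap": finger opening in m; "gripper_force": force on a finger pad.
Only numpy, scipy, OpenCV 4.12 (cv2) and the standard library are available. Lean on these libraries where they do the work, as an engineer would, in place of code of your own. Each camera call takes 0.05 s, during which the arm holds its last target. There are 200 camera calls.

## Working session

There is one attempt and no reset: what is moved stays moved. The work goes in short steps, Python scripts to look and compute and a shell command to move; the robot and the scene stay as the last step left them, time stands still between calls to the robot, and variables do not carry over. Pictures are saved under pics/ and viewed, at most 10 in all, crops included, and the job is handed in when it is done.

```bash
mkdir -p pics; cat > h.py <<'E'
import numpy as np, cv2
from plant import robot, imaging, order
def get(n):
    d=imaging.get_image(n); d['f']=192/np.tan(np.radians(d['vfov'])/2); return d
def save(d,name,box=None,scale=1):
    im=d['image'][...,::-1]
    if box: im=im[box[1]:box[3],box[0]:box[2]]
    cv2.imwrite('pics/'+name,cv2.resize(im,None,fx=scale,fy=scale,interpolation=cv2.INTER_CUBIC))
def ray(d,uv):
    uv=np.atleast_2d(uv).astype(float)
    K=np.array([[d['f'],0,d['cx']],[0,d['f'],d['cy']],[0,0,1]])
    p=(uv-[d['cx'],d['cy']])/d['f']; q=p.copy()
    for _ in range(20): q=p/(1+d['k1']*(q**2).sum(1,keepdims=True))
    return np.c_[q,np.ones(len(q))]
def plane(d,uv,z):
    R,t=np.array(d['R']),np.array(d['t']); c=-R.T@t; w=ray(d,uv)@R
    return c+w*((z-c[2])/w[:,2])[:,None]
def cloud(d):
    v,u=np.mgrid[0:384,0:512]; r=ray(d,np.c_[u.ravel(),v.ravel()])*d['depth'].ravel()[:,None]
    return ((r-np.array(d['t']))@np.array(d['R'])).reshape(384,512,3)
E
python3 - <<'E'
from h import *
for n in('scene','top'):
    d=get(n); save(d,n+'0.png',scale=1.5); print(n,d['vfov'],d['k1'],-np.array(d['R']).T@d['t'],(d['depth']>0).mean())
s=robot.state();print(s['tcp_pos'],s['tcp_rot'],s['finger_gap'],s['clock'])
E
```

```text
scene 55.63876448368592 -0.01148131656131635 [1.09332742 0.65381847 0.82587485] 0.9960225423177084
top 48.92582270258456 -0.03941633795327251 [0.34383108 0.0144857  1.35522731] 0.9958750406901041
[ 0.19919024 -0.61807558  0.23376989] [-3.13982330e+00 -7.87822459e-05  3.11895781e-01] 0.09141269089263168 0.1
```

View pics/top0.png

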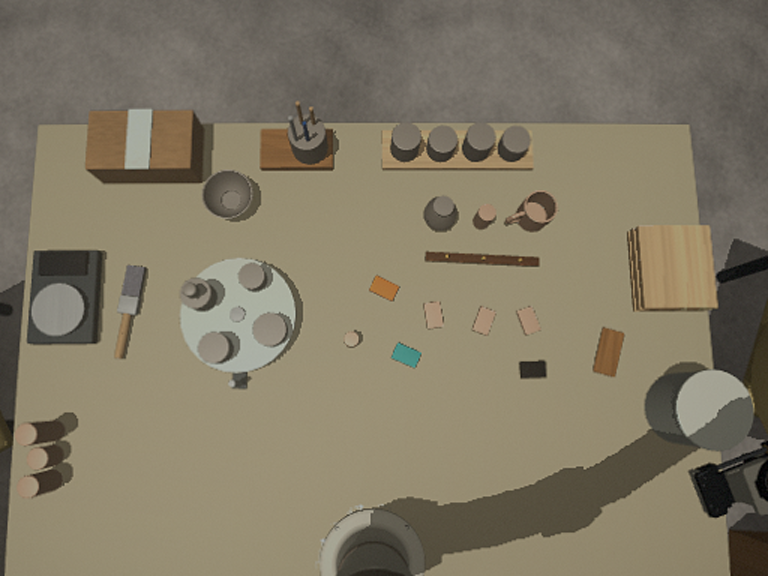

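View pics/scene0.png

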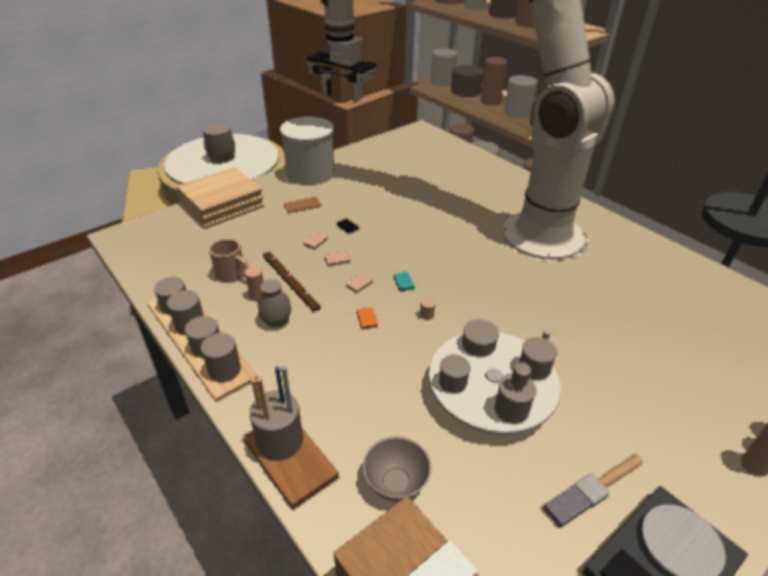

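The top view shows three clay-pink tiles at (433,315), (484,320) and (529,320), in 1.5x pixels. Look-alikes are orange (385,288), turquoise (406,355) and black (533,369), so I choose the pink ones. The strip is at (482,259), the carousel hub at (237,314), the knob jar at (195,291), the post at (238,380) and the stub at (352,339).

```bash
cat > m.py <<'E'
from h import *
def tiles(d,lo=(0.4,-0.62),hi=(0.75,0.1)):
    im=d['image']; hsv=cv2.cvtColor(im,cv2.COLOR_RGB2HSV); P=cloud(d); r,g,b=[im[...,i].astype(int) for i in range(3)]
    out=[]
    # clay: red clearly above green, green ~ blue
    m=((r-g>25)&(g-b<40)&(r>120)&(P[...,2]<.03)).astype(np.uint8)
    for c in cv2.findContours(m,cv2.RETR_EXTERNAL,cv2.CHAIN_APPROX_NONE)[0]:
        if cv2.contourArea(c)<60: continue
        w=plane(d,c[:,0,:],.012)
        (x,y),(a,bb),th=cv2.minAreaRect((w[:,:2]*1000).astype(np.float32))
        if a<bb: th+=90
        th=(th+90)%180-90
        out.append((c[:,0,:].mean(0).round(),round(x,1),round(y,1),round(max(a,bb),1),round(min(a,bb),1),round(th,1)))
    return out
E
python3 - <<'E'
from m import *
d=get('top')
for t in tiles(d): print(t)
im=d['image'];P=cloud(d)
for (u,v) in [(289,210),(323,213),(352,213),(322,172),(158,209),(289,176)]: print((u,v),im[v,u],P[v,u].round(3))
# strip: dark brown in region
m=((im.max(2)<130)).astype(np.uint8); m[:150]=0;m[182:]=0;m[:,:275]=0;m[:,370:]=0
c=max(cv2.findContours(m,0,1)[0],key=cv2.contourArea); w=plane(d,c[:,0,:],.012)
print('strip',cv2.minAreaRect((w[:,:2]*1000).astype(np.float32)))
for n in ('top','scene'):
    e=d if n=='top' else get('scene');Q=cloud(e); 
    h=cv2.cvtColor(e['image'],cv2.COLOR_RGB2HSV)
    a=(abs(Q[...,2]-.05)<.006)&(h[...,1]<60)&(Q[...,0]>.3)&(Q[...,0]<.75)&(Q[...,1]>.15)&(Q[...,1]<.6)
    p=Q[a]; hull=cv2.convexHull((p[:,:2]*1000).astype(np.float32)); print(n,'disc',cv2.minEnclosingCircle(hull),np.median(p[:,2]))
    b=(abs(Q[...,2]-.162)<.006)&(Q[...,0]>.3)&(Q[...,0]<.75)&(Q[...,1]>.15)&(Q[...,1]<.6)
    print('knob',Q[b].mean(0),b.sum())
    b=(abs(Q[...,2]-.081)<.006)&(Q[...,0]>.25)&(Q[...,0]<.42)&(Q[...,1]>.15)&(Q[...,1]<.5)
    print('post',Q[b].mean(0),b.sum())
save(d,'crop1.png',(190,150,430,260),3.3)
E
```

```text
(array([405., 234.]), 421.5, -512.6, 94.4, 44.9, -16.9)
(array([352., 213.]), 491.5, -340.1, 50.6, 31.8, 19.5)
(array([323., 213.]), 491.9, -244.1, 49.1, 31.6, -20.6)
(array([357., 141.]), 734.3, -369.7, 40.4, 37.6, 87.0)
(array([188., 101.]), 883.5, 180.8, 122.8, 88.1, -88.6)
(289, 210) [170 146 121] [ 0.504 -0.137  0.012]
(323, 213) [168 141 116] [ 0.493 -0.246  0.011]
(352, 213) [167 141 115] [ 0.492 -0.34   0.013]
(322, 172) [161 129  71] [ 0.626 -0.246  0.022]
(158, 209) [157 155 145] [0.506 0.275 0.05 ]
(289, 176) [154 143 117] [ 0.618 -0.141 -0.003]
strip ((626.68310546875, -245.13232421875), (250.53404235839844, 23.765546798706055), 86.7847671508789)
top disc ((553.6517333984375, 375.8585510253906), 231.9693603515625) 0.04931388067884801
knob [0.53941935 0.34651835 0.16049514] 71
post [0.3774629  0.28349005 0.07969031] 25
scene disc ((552.8788452148438, 376.0781555175781), 230.0151824951172) 0.048402638358623684
knob [0.54354729 0.34737508 0.15992884] 78
post [0.36673071 0.27825998 0.07858718] 18
```

View pics/crop1.png

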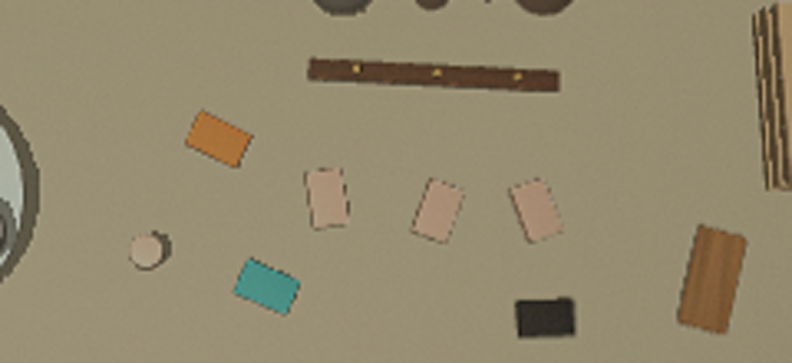

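The crop confirms the choice: three pink tiles at crop (327,199), (438,211) and (536,210). The orange, turquoise and black plates are separate from them, and the brass studs sit at (357,69), (436,73) and (517,77).

```bash
sed -i 's/(r-g>25)&(g-b<40)&(r>120)/(r-g>17)\&(g-b<40)\&(r>120)/' m.py
cat >> m.py <<'E'
def studs(d):
    im=d['image'].astype(int); P=cloud(d)
    m=((im[...,0]-im[...,2]>60)&(im[...,0]>120)&(P[...,2]<.035)).astype(np.uint8)
    n,l,s,c=cv2.connectedComponentsWithStats(m)
    return [(c[i].round(1),s[i,4],(plane(d,c[i],.020)[0,:2]*1000).round(1)) for i in range(1,n) if 3<s[i,4]<1500]
def dist(d,z0,z1,x0,x1,y0,y1):
    P=cloud(d); return P[(P[...,2]>z0)&(P[...,2]<z1)&(P[...,0]>x0)&(P[...,0]<x1)&(P[...,1]>y0)&(P[...,1]<y1)]
E
python3 - <<'E'
from m import *
d=get('top')
for t in tiles(d): print(t)
print(studs(d))
p=dist(d,.044,.056,.4,.65,.15,.405)
print('disc',cv2.minEnclosingCircle((p[:,:2]*1000).astype(np.float32)))
print('hub',dist(d,.056,.075,.48,.54,.25,.31).mean(0))
for n,b in dict(mug=(.66,.8,-.42,-.3),prop=(.66,.8,-.29,-.2),vase=(.66,.8,-.2,-.08)).items():
    p=dist(d,.03,.2,*b); print(n,p.min(0).round(3),p.max(0).round(3))
w=get('wrist'); R=np.array(w['R']);print(w['vfov'],-R.T@w['t'],R.round(2).tolist())
E
```

```text
(array([405., 233.]), 421.5, -512.7, 98.8, 45.5, -16.8)
(array([ 81., 223.]), 466.5, 526.2, 94.0, 15.1, -8.5)
(array([352., 213.]), 491.1, -340.2, 55.0, 36.5, 18.5)
(array([322., 213.]), 491.7, -244.4, 55.2, 35.3, -22.4)
(array([289., 209.]), 505.4, -135.7, 54.3, 34.5, 7.9)
(array([357., 141.]), 734.3, -369.8, 40.1, 37.9, 89.9)
(array([303., 106.]), 870.4, -200.4, 337.8, 67.2, 89.9)
(array([185., 100.]), 883.6, 191.0, 102.9, 88.1, -88.3)
[(array([187.3, 100.1]), np.int32(557), array([872.9, 193.3])), (array([257.7,  87.5]), np.int32(10), array([916.9, -41.3])), (array([283.2,  87.6]), np.int32(11), array([ 916.5, -127. ])), (array([306.8,  87.5]), np.int32(12), array([ 917.1, -206.6])), (array([257.2,  93.4]), np.int32(20), array([895.9, -39.3])), (array([283.5,  93.5]), np.int32(4), array([ 895.6, -127.5])), (array([301.5, 107.6]), np.int32(582), array([ 846.1, -186.6])), (array([352.4, 101.2]), np.int32(9), array([ 868.7, -359.5])), (array([420. , 165.5]), np.int32(10), array([ 646.4, -573.6])), (array([297.5, 170.5]), np.int32(4), array([ 631.6, -166.7])), (array([322.2, 171.6]), 
[... 154 characters left out ...]
.6])), (array([255.6, 191.8]), np.int32(193), array([562.7, -29.8])), (array([422., 191.]), np.int32(9), array([ 561.1, -573.6])), (array([423. , 202.5]), np.int32(8), array([ 523.2, -574. ])), (array([ 80.3, 224.2]), np.int32(69), array([463. , 524.2])), (array([405.6, 234.3]), np.int32(341), array([ 421. , -509.2]))]
disc ((504.90374755859375, 274.8200378417969), 120.09833526611328)
hub [0.50607606 0.27552007 0.05775357]
mug [ 0.689 -0.397  0.03 ] [ 0.76  -0.301  0.084]
prop [ 0.696 -0.266  0.03 ] [ 0.732 -0.229  0.081]
vase [ 0.685 -0.187  0.031] [ 0.755 -0.117  0.105]
63.57021784132065 [ 0.27162597 -0.59421886  0.38467829] [[0.31, -0.95, 0.0], [-0.91, -0.29, 0.28], [-0.27, -0.09, -0.96]]
```

```bash
cat > go.py <<'E'
import sys
from h import *
from scipy.spatial.transform import Rotation as Ro
s=robot.state(); R=Ro.from_euler('xyz',s['tcp_rot']); p=np.array(s['tcp_pos'])*1000
print('now',p.round(1),np.degrees(s['tcp_rot']).round(1),'t',s['clock'],'gap',s['finger_gap'],'F',np.round(s['ft_force'],1),'grip',s['gripper_force'])
for a in sys.argv[1:]:
    x,y,z,w=map(float,a.split(','))
    d=R.inv().apply(np.array([x,y,z])-p); r=np.degrees((R.inv()*Ro.from_euler('xyz',[np.pi,0,np.radians(w)])).as_rotvec())
    print(a,'->',d.round(1),r.round(1))
E
python3 go.py 480,-240,235,-3
```

```text
now [ 199.4 -618.4  234.4] [-180.    -0.    17.9] t 0.3 gap 0.09166740033555462 F [0.3 0.5 0.7] grip 0.0
480,-240,235,-3 -> [ 383.2 -274.1   -0.4] [-0.   0.  20.9]
```

```bash
python3 -m pendant '[{"dx":383,"dy":-274,"az":21,"jaw":0.65},{"dx":383,"dy":-274,"az":21,"jaw":0.65},{"dx":383,"dy":-274,"az":21,"jaw":0.65},{"dx":383,"dy":-274,"az":21,"jaw":0.65},{"dx":383,"dy":-274,"az":21,"jaw":0.65},{"dx":383,"dy":-274,"az":21,"jaw":0.65},{"dx":383,"dy":-274,"az":21,"jaw":0.65},{"dx":383,"dy":-274,"az":21,"jaw":0.65},{"dx":383,"dy":-274,"az":21,"jaw":0.65},{"dx":383,"dy":-274,"az":21,"jaw":0.65}]'
python3 -m pendant '[{"dx":62,"dy":-19},{"dx":62,"dy":-19},{"dx":62,"dy":-19},{"dx":62,"dy":-19}]'; python3 go.py
```

```text
now [ 199.4 -618.4  234.4] [-180.    -0.    17.9] t 0.3 gap 0.09166740033555462 F [0.3 0.5 0.7] grip 0.0invalid input at $[0]: expected keys jaw, dx, dy, dz, ax, ay, az
invalid input at $[0]: expected keys jaw, dx, dy, dz, ax, ay, az
```

```bash
python3 -m pendant '[{"dx":383,"dy":-274,"dz":0,"ax":0,"ay":0,"az":21,"jaw":0.65},{"dx":383,"dy":-274,"dz":0,"ax":0,"ay":0,"az":21,"jaw":0.65},{"dx":383,"dy":-274,"dz":0,"ax":0,"ay":0,"az":21,"jaw":0.65},{"dx":383,"dy":-274,"dz":0,"ax":0,"ay":0,"az":21,"jaw":0.65},{"dx":383,"dy":-274,"dz":0,"ax":0,"ay":0,"az":21,"jaw":0.65},{"dx":383,"dy":-274,"dz":0,"ax":0,"ay":0,"az":21,"jaw":0.65},{"dx":383,"dy":-274,"dz":0,"ax":0,"ay":0,"az":21,"jaw":0.65},{"dx":383,"dy":-274,"dz":0,"ax":0,"ay":0,"az":21,"jaw":0.65},{"dx":383,"dy":-274,"dz":0,"ax":0,"ay":0,"az":21,"jaw":0.65},{"dx":383,"dy":-274,"dz":0,"ax":0,"ay":0,"az":21,"jaw":0.65}]'; python3 go.py 480,-240,235,-3
```

```text
clock: 1.13
tcp_pos: [0.4484, -0.2822, 0.2351]
tcp_rot: [3.141, -0.0, -0.055]
ft_force: [0.7, -0.8, -0.4]
finger_gap: 0.0593
gripper_force: 0.0
now [ 448.4 -282.2  235.1] [180.   -0.   -3.1] t 1.1333 gap 0.05933064815637552 F [ 0.7 -0.8 -0.4] grip 0.0
480,-240,235,-3 -> [ 29.2 -43.9   0. ] [ 0.  -0.  -0.1]
```

Good enough for a wrist view from here after a small shift.

```bash
python3 -m pendant '[{"dx":10,"dy":-40,"dz":0,"ax":0,"ay":0,"az":0,"jaw":0.65},{"dx":10,"dy":-40,"dz":0,"ax":0,"ay":0,"az":0,"jaw":0.65},{"dx":10,"dy":-40,"dz":0,"ax":0,"ay":0,"az":0,"jaw":0.65}]'; python3 - <<'E'
from m import *
d=get('wrist'); save(d,'w1.png',scale=1.5)
for t in tiles(d): print(t)
for t in studs(d): print(t)
E
python3 go.py
```

```text
clock: 1.38
tcp_pos: [0.4611, -0.2412, 0.2351]
tcp_rot: [-3.141, -0.001, -0.048]
ft_force: [-1.2, -1.9, -0.7]
finger_gap: 0.0598
gripper_force: 0.0
(array([263., 137.]), 492.8, -244.8, 55.2, 36.8, -22.2)
(array([343., 134.]), 492.7, -341.3, 57.3, 35.7, 18.4)
(array([357.,  13.]), 623.2, -350.0, 41.9, 14.7, 87.7)
(array([233.,  11.]), 629.6, -225.9, 207.5, 18.6, 87.0)
(array([100.9,  97.7]), np.int32(9), array([549.4, -62.9]))
(array([343.7, 135. ]), np.int32(1311), array([ 493.8, -339.3]))
now [ 460.1 -243.7  234.9] [180.  -0.  -3.] t 1.4333 gap 0.05938647069547178 F [-0.4 -1.1  0.4] grip 0.0
```

View pics/w1.png

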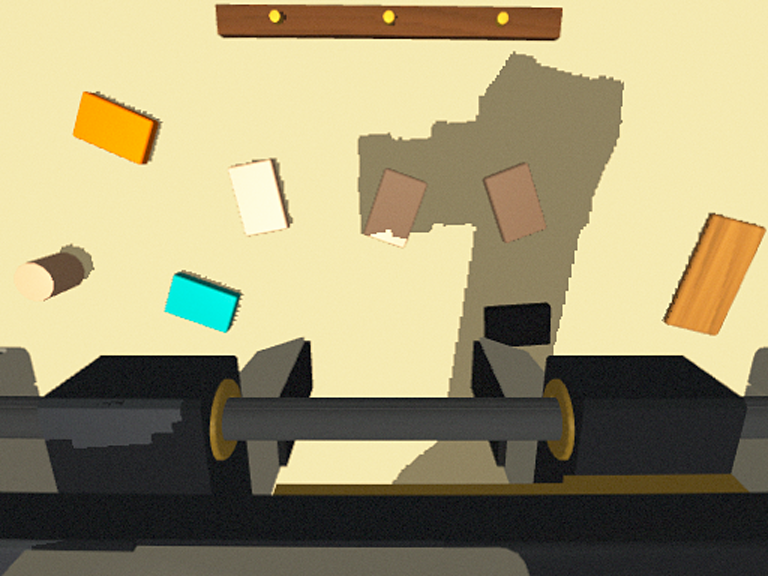

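The wrist view shows the white overexposed tile at (258,197), tiles at (395,207) and (515,202), and studs at (276,16), (389,17) and (503,18). All pixels are 1.5x. The turquoise plate is at (202,301), orange at (115,127) and black at (517,324).

```bash
cat >> m.py <<'E'
def studs2(d):
    h=cv2.cvtColor(d['image'],cv2.COLOR_RGB2HSV)
    m=((h[...,0]>22)&(h[...,0]<35)&(h[...,1]>150)&(h[...,2]>120)).astype(np.uint8)
    n,l,s,c=cv2.connectedComponentsWithStats(m)
    return [(c[i].round(1),s[i,4],(plane(d,c[i],.020)[0,:2]*1000).round(1)) for i in range(1,n) if s[i,4]>12]
def slabs(d,x0,x1,y0,y1):
    P=cloud(d); m=((P[...,2]>.007)&(P[...,2]<.018)&(P[...,0]>x0)&(P[...,0]<x1)&(P[...,1]>y0)&(P[...,1]<y1)).astype(np.uint8)
    out=[]
    for c in cv2.findContours(m,cv2.RETR_EXTERNAL,cv2.CHAIN_APPROX_NONE)[0]:
        if cv2.contourArea(c)<150: continue
        (x,y),(a,b),th=cv2.minAreaRect((plane(d,c[:,0,:],.012)[:,:2]*1000).astype(np.float32))
        if a<b: th+=90
        out.append((c[:,0,:].mean(0).round(),round(x,1),round(y,1),round(max(a,b),1),round(min(a,b),1),round((th+90)%180-90,1)))
    return out
E
python3 - <<'E'
from m import *
d=get('wrist')
for t in studs2(d): print(t)
for t in slabs(d,.43,.66,-.4,-.08): print(t)
E
python3 go.py 493,-245,100,-22.3 493,-245,11,-22.3
```

```text
(array([179.3,   9.4]), np.int32(38), array([ 633. , -166.2]))
(array([255.4,   9.8]), np.int32(35), array([ 628.4, -246.3]))
(array([331.6,  10.1]), np.int32(35), array([ 624.1, -326.6]))
(array([260., 137.]), 492.9, -244.3, 55.9, 35.8, -22.3)
(array([341., 133.]), 492.7, -340.6, 56.3, 36.6, 18.6)
(array([170., 130.]), 506.6, -137.5, 56.0, 37.0, 7.7)
(array([255.,  13.]), 627.1, -246.5, 249.0, 21.6, 86.8)
now [ 459.4 -245.1  234.7] [180.    0.   -3.1] t 1.4833 gap 0.059619652355991704 F [-0.  -0.7  0.2] grip 0.0
493,-245,100,-22.3 -> [ 33.5  -2.1 134.7] [ 0.   0.  19.2]
493,-245,11,-22.3 -> [ 33.6  -2.1 223.7] [ 0.   0.  19.2]
```

```bash
python3 -m pendant '[{"dx":33.5,"dy":-2,"dz":135,"ax":0,"ay":0,"az":19.2,"jaw":0.65},{"dx":33.5,"dy":-2,"dz":135,"ax":0,"ay":0,"az":19.2,"jaw":0.65},{"dx":33.5,"dy":-2,"dz":135,"ax":0,"ay":0,"az":19.2,"jaw":0.65},{"dx":33.5,"dy":-2,"dz":190,"ax":0,"ay":0,"az":19.2,"jaw":0.65},{"dx":33.5,"dy":-2,"dz":210,"ax":0,"ay":0,"az":19.2,"jaw":0.65},{"dx":33.5,"dy":-2,"dz":223,"ax":0,"ay":0,"az":19.2,"jaw":0.65},{"dx":33.5,"dy":-2,"dz":223,"ax":0,"ay":0,"az":19.2,"jaw":0.65},{"dx":33.5,"dy":-2,"dz":223,"ax":0,"ay":0,"az":19.2,"jaw":0.65}]'; python3 go.py 493,-245,11,-22.3
```

```text
clock: 2.15
tcp_pos: [0.492, -0.2463, 0.0106]
tcp_rot: [3.141, 0.002, -0.393]
ft_force: [0.2, -1.0, -0.1]
finger_gap: 0.0598
gripper_force: 0.0
now [ 492.  -246.3   10.6] [ 1.799e+02  1.000e-01 -2.250e+01] t 2.15 gap 0.059761133531959144 F [ 0.2 -1.  -0.1] grip 0.0
493,-245,11,-22.3 -> [ 0.5 -1.6 -0.4] [ 0.1  0.1 -0.2]
```

```bash
python3 -m pendant '[{"dx":0,"dy":-1,"dz":0,"ax":0,"ay":0,"az":0,"jaw":0.2},{"dx":0,"dy":-1,"dz":0,"ax":0,"ay":0,"az":0,"jaw":0.2},{"dx":0,"dy":-1,"dz":0,"ax":0,"ay":0,"az":0,"jaw":0.2},{"dx":0,"dy":-1,"dz":0,"ax":0,"ay":0,"az":0,"jaw":0.2},{"dx":0,"dy":-1,"dz":0,"ax":0,"ay":0,"az":0,"jaw":0.2}]'; python3 go.py 575,-243.5,11,-3.2 589.8,-244.3,11,-3.2
```

```text
clock: 2.57
tcp_pos: [0.4936, -0.2439, 0.0119]
tcp_rot: [3.141, -0.0, -0.39]
ft_force: [-0.6, 0.0, -0.4]
finger_gap: 0.0357
gripper_force: 30.0
now [ 493.6 -243.9   11.9] [180.   -0.  -22.4] t 2.5667 gap 0.035662780376751635 F [-0.6  0.  -0.4] grip 30.000051856040955
575,-243.5,11,-3.2 -> [ 75.1 -31.3   1. ] [  0.   -0.  -19.2]
589.8,-244.3,11,-3.2 -> [ 89.1 -36.2   1. ] [  0.   -0.  -19.2]
```

```bash
python3 -m pendant '[{"dx":38,"dy":-16,"dz":0,"ax":0,"ay":0,"az":-7,"jaw":0.2},{"dx":60,"dy":-25,"dz":0,"ax":0,"ay":0,"az":-14,"jaw":0.2},{"dx":76,"dy":-31.5,"dz":0,"ax":0,"ay":0,"az":-19.2,"jaw":0.2},{"dx":85,"dy":-34.8,"dz":0,"ax":0,"ay":0,"az":-19.2,"jaw":0.2},{"dx":87,"dy":-35.4,"dz":0,"ax":0,"ay":0,"az":-19.2,"jaw":0.2},{"dx":88,"dy":-35.8,"dz":0,"ax":0,"ay":0,"az":-19.2,"jaw":0.2},{"dx":88,"dy":-35.8,"dz":0,"ax":0,"ay":0,"az":-19.2,"jaw":0.2}]'; python3 go.py 589.8,-244.3,11,-3.2
```

```text
clock: 3.15
tcp_pos: [0.5873, -0.2439, 0.0112]
tcp_rot: [3.141, 0.002, -0.057]
ft_force: [1.1, -0.2, -0.1]
finger_gap: 0.0355
gripper_force: 30.0
now [ 587.3 -243.9   11.2] [ 1.8e+02  1.0e-01 -3.3e+00] t 3.15 gap 0.035507367221640225 F [ 1.1 -0.2 -0.1] grip 29.99628245830536
589.8,-244.3,11,-3.2 -> [2.6 0.2 0.2] [ 0.   0.1 -0.1]
```

```bash
python3 -m pendant '[{"dx":1,"dy":0,"dz":0,"ax":0,"ay":0,"az":0,"jaw":0.2},{"dx":2,"dy":0,"dz":0,"ax":0,"ay":0,"az":0,"jaw":0.2},{"dx":3,"dy":0,"dz":0,"ax":0,"ay":0,"az":0,"jaw":0.2},{"dx":3,"dy":0,"dz":0,"ax":0,"ay":0,"az":0,"jaw":0.2}]';python3 -m pendant '[{"dx":1,"dy":0,"dz":0,"ax":0,"ay":0,"az":0,"jaw":0.2},{"dx":1.5,"dy":0,"dz":0,"ax":0,"ay":0,"az":0,"jaw":0.2}]'; python3 go.py 589.8,-244.3,11,-3.2
```

```text
clock: 3.48
tcp_pos: [0.5916, -0.2441, 0.0119]
tcp_rot: [3.141, -0.0, -0.055]
ft_force: [-0.2, 0.6, 0.5]
finger_gap: 0.0356
gripper_force: 30.0
clock: 3.65
tcp_pos: [0.5919, -0.2441, 0.0115]
tcp_rot: [3.142, 0.003, -0.055]
ft_force: [-3.6, -0.0, 0.7]
finger_gap: 0.0357
gripper_force: 30.0
now [ 591.9 -244.1   11.5] [ 1.8e+02  1.0e-01 -3.2e+00] t 3.65 gap 0.035716763041095015 F [-3.6 -0.   0.7] grip 30.000156462192535
589.8,-244.3,11,-3.2 -> [-2.1  0.4  0.5] [0.  0.1 0. ]
```

```bash
python3 -m pendant '[{"dx":1,"dy":0,"dz":0,"ax":0,"ay":0,"az":0,"jaw":0.2},{"dx":1.5,"dy":0,"dz":0,"ax":0,"ay":0,"az":0,"jaw":0.2},{"dx":1.5,"dy":0,"dz":0,"ax":0,"ay":0,"az":0,"jaw":0.2}]'; python3 go.py 506.6,-137.5,100,7.7
```

```text
clock: 3.9
tcp_pos: [0.592, -0.2441, 0.011]
tcp_rot: [-3.142, 0.005, -0.055]
ft_force: [-6.9, 0.6, 2.7]
finger_gap: 0.0354
gripper_force: 30.0
now [ 592.  -244.1   11. ] [-180.     0.3   -3.2] t 3.9 gap 0.03544512767130186 F [-6.9  0.6  2.7] grip 30.002529323101044
506.6,-137.5,100,7.7 -> [ -91.6 -101.8  -88.5] [ -0.    0.3 -10.9]
```

```bash
python3 -m pendant '[{"dx":0,"dy":0,"dz":0,"ax":0,"ay":0,"az":0,"jaw":0.65},{"dx":-1,"dy":0,"dz":0,"ax":0,"ay":0,"az":0,"jaw":0.65},{"dx":-1,"dy":0,"dz":0,"ax":0,"ay":0,"az":0,"jaw":0.65},{"dx":-1,"dy":0,"dz":-40,"ax":0,"ay":0,"az":0,"jaw":0.65},{"dx":-3,"dy":0,"dz":-60,"ax":0,"ay":0,"az":0,"jaw":0.65},{"dx":-40,"dy":-20,"dz":-60,"ax":0,"ay":0,"az":-5,"jaw":0.65},{"dx":-70,"dy":-50,"dz":-60,"ax":0,"ay":0,"az":-10.9,"jaw":0.65},{"dx":-92,"dy":-85,"dz":-60,"ax":0,"ay":0,"az":-10.9,"jaw":0.65},{"dx":-94,"dy":-102,"dz":-60,"ax":0,"ay":0,"az":-10.9,"jaw":0.65},{"dx":-94,"dy":-102,"dz":-60,"ax":0,"ay":0,"az":-10.9,"jaw":0.65}]'; python3 go.py 506.6,-137.5,11,7.7
```

```text
clock: 4.73
tcp_pos: [0.5056, -0.1317, 0.0724]
tcp_rot: [-3.14, -0.001, 0.142]
ft_force: [0.4, 0.4, 0.3]
finger_gap: 0.0595
gripper_force: 0.0
now [ 505.6 -131.7   72.4] [-179.9   -0.     8.2] t 4.7333 gap 0.05949127918520345 F [0.4 0.4 0.3] grip 0.0
506.6,-137.5,11,7.7 -> [ 0.1  6.  61.3] [-0.1 -0.   0.5]
```

```bash
python3 -m pendant '[{"dx":0,"dy":0,"dz":0,"ax":0,"ay":0,"az":0,"jaw":0.65},{"dx":0,"dy":0,"dz":20,"ax":0,"ay":0,"az":0,"jaw":0.65},{"dx":0,"dy":0,"dz":20,"ax":0,"ay":0,"az":0,"jaw":0.65}]'; python3 go.py 506.6,-137.5,11,7.7
```

```text
clock: 4.98
tcp_pos: [0.506, -0.1386, 0.05]
tcp_rot: [3.142, 0.002, 0.134]
ft_force: [-0.4, 0.3, -0.7]
finger_gap: 0.0597
gripper_force: 0.0
now [ 506.  -138.6   50. ] [1.8e+02 1.0e-01 7.7e+00] t 4.9833 gap 0.05968496590851523 F [-0.4  0.3 -0.7] grip 0.0
506.6,-137.5,11,7.7 -> [ 0.8 -1.  39. ] [ 0.   0.1 -0. ]
```

Settled; descend and grip.

```bash
python3 -m pendant '[{"dx":1,"dy":-1,"dz":25,"ax":0,"ay":0,"az":0,"jaw":0.65},{"dx":1,"dy":-1,"dz":39,"ax":0,"ay":0,"az":0,"jaw":0.65},{"dx":1,"dy":-1,"dz":39,"ax":0,"ay":0,"az":0,"jaw":0.65},{"dx":1,"dy":-1,"dz":39,"ax":0,"ay":0,"az":0,"jaw":0.2},{"dx":1,"dy":-1,"dz":39,"ax":0,"ay":0,"az":0,"jaw":0.2},{"dx":1,"dy":-1,"dz":39,"ax":0,"ay":0,"az":0,"jaw":0.2},{"dx":1,"dy":-1,"dz":39,"ax":0,"ay":0,"az":0,"jaw":0.2},{"dx":1,"dy":-1,"dz":39,"ax":0,"ay":0,"az":0,"jaw":0.2}]'; python3 go.py 586.3,-163.9,11,-3.2 592.3,-164.3,11,-3.2
```

```text
clock: 5.65
tcp_pos: [0.5081, -0.1364, 0.0137]
tcp_rot: [3.141, -0.002, 0.135]
ft_force: [-1.0, 0.1, 2.7]
finger_gap: 0.0352
gripper_force: 30.0
now [ 508.1 -136.4   13.7] [ 1.799e+02 -1.000e-01  7.700e+00] t 5.65 gap 0.035232884198079226 F [-1.   0.1  2.7] grip 30.00102996826172
586.3,-163.9,11,-3.2 -> [73.8 37.8  2.9] [ 0.  -0.1 10.9]
592.3,-164.3,11,-3.2 -> [79.7 39.   2.9] [ 0.  -0.1 10.9]
```

```bash
python3 -m pendant '[{"dx":30,"dy":15,"dz":0.5,"ax":0,"ay":0,"az":5,"jaw":0.2},{"dx":58,"dy":29,"dz":1,"ax":0,"ay":0,"az":10.9,"jaw":0.2},{"dx":74,"dy":37.5,"dz":1,"ax":0,"ay":0,"az":10.9,"jaw":0.2},{"dx":78,"dy":38.5,"dz":1,"ax":0,"ay":0,"az":10.9,"jaw":0.2},{"dx":80,"dy":39,"dz":1,"ax":0,"ay":0,"az":10.9,"jaw":0.2},{"dx":80,"dy":39,"dz":1,"ax":0,"ay":0,"az":10.9,"jaw":0.2},{"dx":80,"dy":39,"dz":1,"ax":0,"ay":0,"az":10.9,"jaw":0.2}]'; python3 go.py 594.3,-164.4,11,-3.2
```

```text
clock: 6.23
tcp_pos: [0.5919, -0.1637, 0.0124]
tcp_rot: [3.141, -0.001, -0.054]
ft_force: [2.5, -1.0, 2.9]
finger_gap: 0.0356
gripper_force: 30.0
now [ 591.9 -163.7   12.4] [ 1.8e+02 -1.0e-01 -3.1e+00] t 6.2333 gap 0.035630729334547084 F [ 2.5 -1.   2.9] grip 30.00034511089325
594.3,-164.4,11,-3.2 -> [2.4 0.6 1.4] [ 0.  -0.1  0.1]
```

```bash
python3 -m pendant '[{"dx":2,"dy":0.5,"dz":0,"ax":0,"ay":0,"az":0,"jaw":0.2},{"dx":3.5,"dy":0.5,"dz":0,"ax":0,"ay":0,"az":0,"jaw":0.2},{"dx":4.5,"dy":0.5,"dz":0,"ax":0,"ay":0,"az":0,"jaw":0.2},{"dx":5.5,"dy":0.5,"dz":0,"ax":0,"ay":0,"az":0,"jaw":0.2},{"dx":5.5,"dy":0.5,"dz":0,"ax":0,"ay":0,"az":0,"jaw":0.2}]'; python3 go.py
```

```text
clock: 6.65
tcp_pos: [0.5945, -0.164, 0.0123]
tcp_rot: [3.141, 0.005, -0.054]
ft_force: [-5.4, 0.1, 10.9]
finger_gap: 0.0355
gripper_force: 30.0
now [ 594.5 -164.    12.3] [180.    0.3  -3.1] t 6.65 gap 0.03547108352909246 F [-5.4  0.1 10.9] grip 30.00104159116745
```

```bash
python3 -m pendant '[{"dx":-1,"dy":0,"dz":-1,"ax":0,"ay":0,"az":0,"jaw":0.65},{"dx":-2,"dy":0,"dz":-1,"ax":0,"ay":0,"az":0,"jaw":0.65},{"dx":-2,"dy":0,"dz":-1,"ax":0,"ay":0,"az":0,"jaw":0.65},{"dx":-3,"dy":0,"dz":-40,"ax":0,"ay":0,"az":0,"jaw":0.65},{"dx":-10,"dy":0,"dz":-60,"ax":0,"ay":0,"az":0,"jaw":0.65}]'; python3 go.py 492.7,-340.6,60,18.6
```

```text
clock: 7.07
tcp_pos: [0.5874, -0.1633, 0.0722]
tcp_rot: [-3.14, 0.001, -0.054]
ft_force: [1.7, -0.4, 0.9]
finger_gap: 0.0591
gripper_force: 0.0
now [ 587.4 -163.3   72.2] [-179.9    0.    -3.1] t 7.0667 gap 0.059134881829830954 F [ 1.7 -0.4  0.9] grip 0.0
492.7,-340.6,60,18.6 -> [-85.  182.2  12. ] [ -0.1   0.  -21.7]
```

```bash
python3 -m pendant '[{"dx":-15,"dy":38,"dz":0,"ax":0,"ay":0,"az":-6,"jaw":0.65},{"dx":-30,"dy":76,"dz":0,"ax":0,"ay":0,"az":-12,"jaw":0.65},{"dx":-45,"dy":110,"dz":0,"ax":0,"ay":0,"az":-18,"jaw":0.65},{"dx":-60,"dy":140,"dz":0,"ax":0,"ay":0,"az":-21.7,"jaw":0.65},{"dx":-76,"dy":168,"dz":0,"ax":0,"ay":0,"az":-21.7,"jaw":0.65},{"dx":-83,"dy":182,"dz":6,"ax":0,"ay":0,"az":-21.7,"jaw":0.65},{"dx":-83,"dy":182,"dz":25,"ax":0,"ay":0,"az":-21.7,"jaw":0.65},{"dx":-83,"dy":182,"dz":25,"ax":0,"ay":0,"az":-21.7,"jaw":0.65}]'; python3 go.py 492.7,-340.6,11,18.6
```

```text
clock: 7.73
tcp_pos: [0.4912, -0.3413, 0.0435]
tcp_rot: [-3.138, 0.003, 0.321]
ft_force: [-0.8, 1.4, -0.6]
finger_gap: 0.0598
gripper_force: 0.0
now [ 491.2 -341.3   43.5] [-179.8    0.2   18.4] t 7.7333 gap 0.05977250978288739 F [-0.8  1.4 -0.6] grip 0.0
492.7,-340.6,11,18.6 -> [ 1.7 -0.1 32.5] [-0.2  0.2 -0.2]
```

```bash
python3 -m pendant '[{"dx":1,"dy":0,"dz":20,"ax":0,"ay":0,"az":0,"jaw":0.65},{"dx":1,"dy":0,"dz":34,"ax":0,"ay":0,"az":0,"jaw":0.65},{"dx":1,"dy":0,"dz":34,"ax":0,"ay":0,"az":0,"jaw":0.65},{"dx":1,"dy":0,"dz":34,"ax":0,"ay":0,"az":0,"jaw":0.2},{"dx":1,"dy":0,"dz":34,"ax":0,"ay":0,"az":0,"jaw":0.2},{"dx":1,"dy":0,"dz":34,"ax":0,"ay":0,"az":0,"jaw":0.2},{"dx":1,"dy":0,"dz":34,"ax":0,"ay":0,"az":0,"jaw":0.2},{"dx":1,"dy":0,"dz":34,"ax":0,"ay":0,"az":0,"jaw":0.2}]'; python3 go.py 577.3,-323.7,11,-3.2 583.3,-324.1,11,-3.2
```

```text
clock: 8.4
tcp_pos: [0.4961, -0.3412, 0.0136]
tcp_rot: [3.14, -0.001, 0.324]
ft_force: [-0.9, 0.6, 2.7]
finger_gap: 0.0357
gripper_force: 30.0
now [ 496.1 -341.2   13.6] [ 1.799e+02 -1.000e-01  1.860e+01] t 8.4 gap 0.03571806081978268 F [-0.9  0.6  2.7] grip 30.00044971704483
577.3,-323.7,11,-3.2 -> [82.5  9.3  2.7] [ 0.1 -0.1 21.8]
583.3,-324.1,11,-3.2 -> [88.1 11.6  2.7] [ 0.1 -0.1 21.8]
```

```bash
python3 -m pendant '[{"dx":30,"dy":3,"dz":0.5,"ax":0,"ay":0,"az":7,"jaw":0.2},{"dx":57,"dy":6,"dz":1,"ax":0,"ay":0,"az":14,"jaw":0.2},{"dx":76,"dy":8,"dz":1,"ax":0,"ay":0,"az":21,"jaw":0.2},{"dx":83,"dy":10,"dz":1,"ax":0,"ay":0,"az":21.8,"jaw":0.2},{"dx":86,"dy":11,"dz":1,"ax":0,"ay":0,"az":21.8,"jaw":0.2},{"dx":88,"dy":11.5,"dz":1,"ax":0,"ay":0,"az":21.8,"jaw":0.2},{"dx":88,"dy":11.5,"dz":1,"ax":0,"ay":0,"az":21.8,"jaw":0.2},{"dx":88,"dy":11.5,"dz":1,"ax":0,"ay":0,"az":21.8,"jaw":0.2}]'; python3 go.py 588.3,-324.3,11,-3.2
```

```text
clock: 9.07
tcp_pos: [0.5825, -0.3227, 0.0128]
tcp_rot: [-3.14, -0.0, -0.052]
ft_force: [0.0, 3.9, 7.2]
finger_gap: 0.0356
gripper_force: 30.0
now [ 582.5 -322.7   12.8] [-179.9   -0.    -3. ] t 9.0667 gap 0.03559335455923648 F [0.  3.9 7.2] grip 30.001959800720215
588.3,-324.3,11,-3.2 -> [5.9 1.3 1.8] [-0.1 -0.   0.2]
```

```bash
python3 -m pendant '[{"dx":2,"dy":1.3,"dz":0,"ax":0,"ay":0,"az":0,"jaw":0.2},{"dx":4,"dy":1.3,"dz":0,"ax":0,"ay":0,"az":0,"jaw":0.2},{"dx":6,"dy":1.3,"dz":0,"ax":0,"ay":0,"az":0,"jaw":0.2},{"dx":7,"dy":1.3,"dz":0,"ax":0,"ay":0,"az":0,"jaw":0.2},{"dx":7,"dy":1.3,"dz":0,"ax":0,"ay":0,"az":0,"jaw":0.2}]'; python3 go.py
```

```text
clock: 9.48
tcp_pos: [0.5872, -0.3263, 0.0128]
tcp_rot: [3.141, 0.003, -0.054]
ft_force: [-5.1, 2.3, 9.8]
finger_gap: 0.0357
gripper_force: 30.0
now [ 587.2 -326.3   12.8] [180.    0.2  -3.1] t 9.4833 gap 0.03567098823161908 F [-5.1  2.3  9.8] grip 30.001701414585114
```

```bash
python3 -m pendant '[{"dx":-1,"dy":-0.5,"dz":-1,"ax":0,"ay":0,"az":0,"jaw":0.65},{"dx":-2,"dy":-0.5,"dz":-1,"ax":0,"ay":0,"az":0,"jaw":0.65},{"dx":-2,"dy":-0.5,"dz":-1,"ax":0,"ay":0,"az":0,"jaw":0.65},{"dx":-3,"dy":-0.5,"dz":-40,"ax":0,"ay":0,"az":0,"jaw":0.65},{"dx":-20,"dy":-20,"dz":-75,"ax":0,"ay":0,"az":0,"jaw":0.65},{"dx":-45,"dy":-40,"dz":-100,"ax":0,"ay":0,"az":0,"jaw":0.65},{"dx":-65,"dy":-60,"dz":-130,"ax":0,"ay":0,"az":0,"jaw":0.65},{"dx":-80,"dy":-80,"dz":-160,"ax":0,"ay":0,"az":0,"jaw":0.65},{"dx":-80,"dy":-80,"dz":-160,"ax":0,"ay":0,"az":0,"jaw":0.65},{"dx":-80,"dy":-80,"dz":-160,"ax":0,"ay":0,"az":0,"jaw":0.65}]'; cat > chk.py <<'E'
from m import *
import sys
d=get('wrist'); save(d,sys.argv[1],scale=1.5)
S=np.array(sorted([t[2] for t in studs2(d)],key=lambda p:p[1])); print('studs',S.tolist())
v=S[-1]-S[0]; v/=np.linalg.norm(v); n=np.array([v[1],-v[0]]); c=S.mean(0); print('yaw',np.degrees(np.arctan2(n[1],n[0])))
for t in slabs(d,.43,.63,-.4,-.08):
    q=np.array(t[1:3])-c; print(t,'strip xy',(q@n).round(1),(q@v).round(1))
E
python3 chk.py w2.png; python3 go.py
```

```text
clock: 10.32
tcp_pos: [0.5146, -0.241, 0.174]
tcp_rot: [3.139, -0.003, -0.054]
ft_force: [0.3, 0.6, -1.4]
finger_gap: 0.0599
gripper_force: 0.0
studs [[628.2, -246.2], [632.8, -166.0]]
yaw -3.2826949635881957
(array([343., 104.]), 582.8, -324.7, 54.7, 36.9, -3.1) strip xy -40.8 -121.1
(array([178., 104.]), 591.4, -164.4, 54.6, 36.9, -3.2) strip xy -41.4 39.4
(array([263.,  73.]), 596.1, -246.2, 249.8, 68.2, -90.0) strip xy -32.0 -42.0
now [ 514.  -241.9  172.4] [ 1.799e+02 -1.000e-01 -3.200e+00] t 10.3667 gap 0.059977685894898256 F [-0.5 -0.1 -0.3] grip 0.0
```

View pics/w2.png

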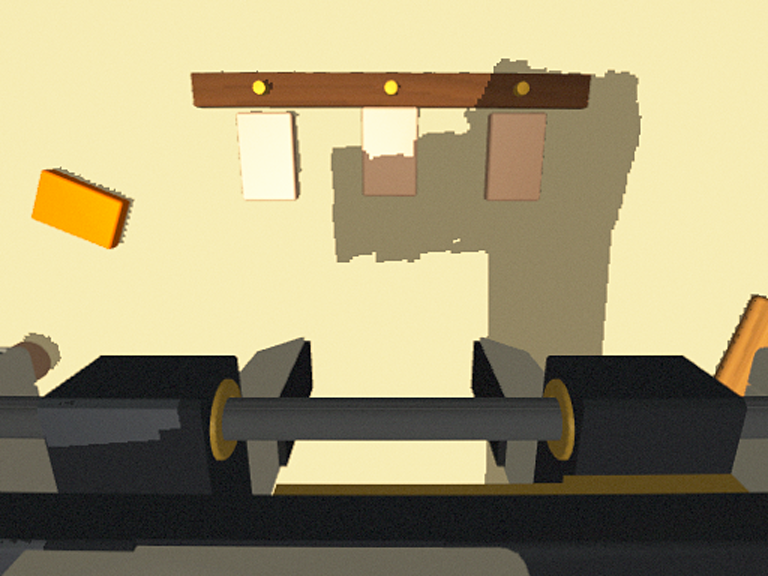

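The wrist view shows the middle tile (389,150) touching the strip. The left tile (267,156) and right tile (516,156), centred under studs (259,87) and (522,87), stop about 3 mm short. I'll push those two home with closed fingers.

```bash
python3 go.py 534,-322,40,-3.2 534,-322,12,-3.2
```

```text
now [ 514.  -241.9  172.4] [ 1.799e+02 -1.000e-01 -3.200e+00] t 10.3667 gap 0.059977685894898256 F [-0.5 -0.1 -0.3] grip 0.0
534,-322,40,-3.2 -> [ 24.3  78.6 132.6] [ 0.1 -0.1  0. ]
534,-322,12,-3.2 -> [ 24.3  78.5 160.6] [ 0.1 -0.1  0. ]
```

```bash
python3 -m pendant '[{"dx":4,"dy":30,"dz":20,"ax":0,"ay":0,"az":0,"jaw":0},{"dx":12,"dy":60,"dz":40,"ax":0,"ay":0,"az":0,"jaw":0},{"dx":24,"dy":78,"dz":65,"ax":0,"ay":0,"az":0,"jaw":0},{"dx":24,"dy":78.5,"dz":100,"ax":0,"ay":0,"az":0,"jaw":0},{"dx":24,"dy":78.5,"dz":135,"ax":0,"ay":0,"az":0,"jaw":0},{"dx":24,"dy":78.5,"dz":160,"ax":0,"ay":0,"az":0,"jaw":0},{"dx":24,"dy":78.5,"dz":160,"ax":0,"ay":0,"az":0,"jaw":0},{"dx":24,"dy":78.5,"dz":160,"ax":0,"ay":0,"az":0,"jaw":0}]'; python3 go.py 548.6,-322.3,12,-3.2
```

```text
clock: 11.03
tcp_pos: [0.5325, -0.3215, 0.0091]
tcp_rot: [-3.141, 0.003, -0.057]
ft_force: [-0.6, -0.8, 0.1]
finger_gap: 0.0109
gripper_force: 0.0
now [ 532.5 -321.5    9.1] [-179.9    0.2   -3.3] t 11.0333 gap 0.010935180215569882 F [-0.6 -0.8  0.1] grip 0.0
548.6,-322.3,12,-3.2 -> [16.1 -0.1 -2.9] [-0.1  0.2 -0.1]
```

```bash
python3 -m pendant '[{"dx":5,"dy":0,"dz":-2,"ax":0,"ay":0,"az":0,"jaw":0},{"dx":10,"dy":0,"dz":-2,"ax":0,"ay":0,"az":0,"jaw":0},{"dx":12,"dy":0,"dz":-2,"ax":0,"ay":0,"az":0,"jaw":0},{"dx":14,"dy":0,"dz":-2,"ax":0,"ay":0,"az":0,"jaw":0},{"dx":16,"dy":0,"dz":-2,"ax":0,"ay":0,"az":0,"jaw":0},{"dx":18,"dy":0,"dz":-2,"ax":0,"ay":0,"az":0,"jaw":0},{"dx":18,"dy":0,"dz":-2,"ax":0,"ay":0,"az":0,"jaw":0}]'; python3 go.py
```

```text
clock: 11.62
tcp_pos: [0.5475, -0.3218, 0.0129]
tcp_rot: [-3.141, 0.008, -0.057]
ft_force: [-9.6, 1.8, 6.2]
finger_gap: 0.0003
gripper_force: 4.6
now [ 547.5 -321.8   12.9] [-180.     0.5   -3.3] t 11.6167 gap 0.00033806565937548354 F [-9.6  1.8  6.2] grip 4.572254419326782
```

```bash
python3 -m pendant '[{"dx":-12,"dy":0,"dz":0,"ax":0,"ay":0,"az":0,"jaw":0},{"dx":-18,"dy":0,"dz":-30,"ax":0,"ay":0,"az":0,"jaw":0},{"dx":-18,"dy":-38,"dz":-32,"ax":0,"ay":0,"az":0,"jaw":0},{"dx":-18,"dy":-76,"dz":-32,"ax":0,"ay":0,"az":0,"jaw":0},{"dx":-18,"dy":-114,"dz":-32,"ax":0,"ay":0,"az":0,"jaw":0},{"dx":-18,"dy":-145,"dz":-32,"ax":0,"ay":0,"az":0,"jaw":0},{"dx":-18,"dy":-160,"dz":-25,"ax":0,"ay":0,"az":0,"jaw":0},{"dx":-18,"dy":-160,"dz":-20,"ax":0,"ay":0,"az":0,"jaw":0},{"dx":-18,"dy":-160,"dz":0,"ax":0,"ay":0,"az":0,"jaw":0},{"dx":-18,"dy":-160,"dz":0,"ax":0,"ay":0,"az":0,"jaw":0}]'; python3 go.py 557.1,-161.8,12,-3.2
```

```text
clock: 12.45
tcp_pos: [0.5407, -0.1616, 0.0113]
tcp_rot: [3.142, 0.004, -0.056]
ft_force: [-1.0, -0.1, -0.3]
finger_gap: 0.0005
gripper_force: 0.0
now [ 540.7 -161.6   11.3] [180.    0.2  -3.2] t 12.45 gap 0.0005166001519669471 F [-1.  -0.1 -0.3] grip 0.0
557.1,-161.8,12,-3.2 -> [16.3 -0.7 -0.7] [ 0.   0.2 -0. ]
```

```bash
python3 -m pendant '[{"dx":5,"dy":-0.5,"dz":-1,"ax":0,"ay":0,"az":0,"jaw":0},{"dx":10,"dy":-0.5,"dz":-1,"ax":0,"ay":0,"az":0,"jaw":0},{"dx":12,"dy":-0.5,"dz":-1,"ax":0,"ay":0,"az":0,"jaw":0},{"dx":14,"dy":-0.5,"dz":-1,"ax":0,"ay":0,"az":0,"jaw":0},{"dx":16,"dy":-0.5,"dz":-1,"ax":0,"ay":0,"az":0,"jaw":0},{"dx":18,"dy":-0.5,"dz":-1,"ax":0,"ay":0,"az":0,"jaw":0},{"dx":18,"dy":-0.5,"dz":-1,"ax":0,"ay":0,"az":0,"jaw":0}]'; python3 go.py
```

```text
clock: 13.03
tcp_pos: [0.5566, -0.1622, 0.0144]
tcp_rot: [3.141, 0.008, -0.058]
ft_force: [-9.9, 0.3, 6.4]
finger_gap: 0.0005
gripper_force: 4.9
now [ 556.6 -162.2   14.4] [179.9   0.5  -3.3] t 13.0333 gap 0.00045327370069649147 F [-9.9  0.3  6.4] grip 4.938103258609772
```

```bash
python3 -m pendant '[{"dx":-12,"dy":0,"dz":0,"ax":0,"ay":0,"az":0,"jaw":0},{"dx":-18,"dy":5,"dz":-35,"ax":0,"ay":0,"az":0,"jaw":0},{"dx":-28,"dy":30,"dz":-65,"ax":0,"ay":0,"az":0,"jaw":0},{"dx":-35,"dy":50,"dz":-100,"ax":0,"ay":0,"az":0,"jaw":0},{"dx":-45,"dy":70,"dz":-135,"ax":0,"ay":0,"az":0,"jaw":0},{"dx":-45,"dy":80,"dz":-160,"ax":0,"ay":0,"az":0,"jaw":0},{"dx":-45,"dy":80,"dz":-160,"ax":0,"ay":0,"az":0,"jaw":0},{"dx":-45,"dy":80,"dz":-160,"ax":0,"ay":0,"az":0,"jaw":0}]'; python3 chk.py w3.png; python3 go.py
```

```text
clock: 13.7
tcp_pos: [0.5125, -0.2408, 0.1771]
tcp_rot: [3.139, -0.005, -0.059]
ft_force: [0.5, 0.3, -0.5]
finger_gap: 0.0005
gripper_force: 0.0
studs [[628.1, -246.2], [633.0, -166.1]]
yaw -3.5006229342826725
(array([262.,  83.]), 594.1, -246.0, 249.8, 72.2, 90.0) strip xy -33.9 -42.0
now [ 511.5 -239.3  175.4] [ 1.8e+02 -1.0e-01 -3.3e+00] t 13.75 gap 0.00046110685972658216 F [-0.9  0.8 -0.4] grip 0.0
```

View pics/w3.png

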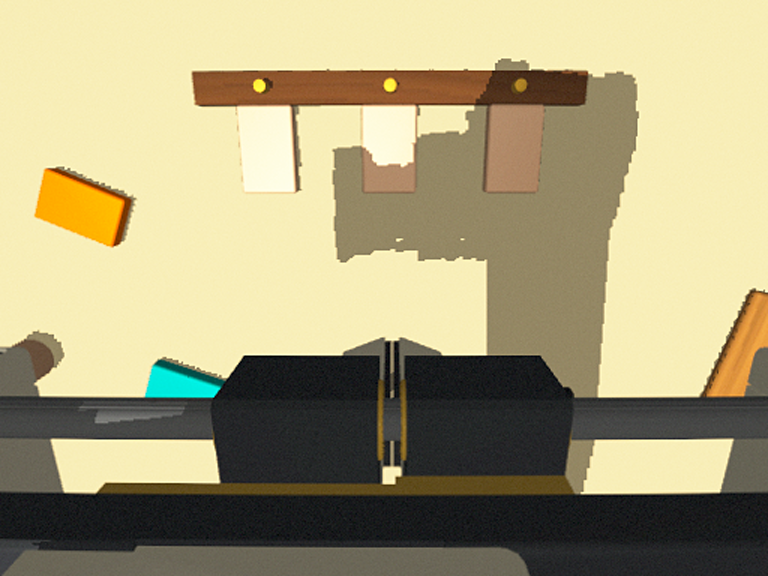

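The view shows all three tiles (268,148), (389,148) and (514,148) tight against the strip, square and under their studs (260,85), (390,85) and (521,85). The tile row is done; next is the carousel.

```bash
python3 - <<'E'
from m import *
print(np.round(robot.state()['joint_positions'],2))
for n in('top','scene'):
    d=get(n);P=cloud(d)
    for nm,z0,z1,zp,b in(('knob',.150,.175,.162,(.45,.62,.28,.42)),('post',.06,.095,.081,(.33,.41,.2,.34)),('hub',.056,.075,.058,(.48,.54,.25,.31))):
        m=(P[...,2]>z0)&(P[...,2]<z1)&(P[...,0]>b[0])&(P[...,0]<b[1])&(P[...,1]>b[2])&(P[...,1]<b[3])
        v,u=np.nonzero(m); w=plane(d,np.c_[u,v],zp)*1000
        (cx,cy),r=cv2.minEnclosingCircle(w[:,:2].astype(np.float32)); print(n,nm,m.sum(),w.mean(0).round(1),(round(cx,1),round(cy,1)),round(r,1), np.c_[u,v].mean(0).round(1))
E
python3 go.py 430,210,235,-3.2
```

```text
[ 0.83  0.44 -0.56  1.82  0.28  0.96 -1.47]
top knob 76 [538.9 345.5 162. ] (539.1, 345.2) 13.9 [125.7 192.9]
top post 35 [376.9 284.2  81. ] (380.6, 291.0) 32.0 [151.7 250.7]
top hub 41 [505.5 274.7  58. ] (509.8, 280.9) 23.2 [157.5 208.8]
scene knob 102 [548.  349.5 162. ] (548.0, 349.3) 17.1 [347.6 247. ]
scene post 29 [373.  281.7  81. ] (372.0, 283.2) 12.5 [363.9 222.8]
scene hub 18 [507.6 278.7  58. ] (508.8, 276.7) 14.6 [330.3 249.7]
now [ 510.6 -237.9  173.7] [-1.799e+02  1.000e-01 -3.200e+00] t 13.85 gap 0.00035867583054060794 F [ 0.3  0.5 -0.4] grip 0.0
430,210,235,-3.2 -> [-105.3 -442.8  -60.7] [-0.1  0.1  0. ]
```

```bash
python3 -m pendant '[{"dx":-8,"dy":-35,"dz":-20,"ax":0,"ay":0,"az":0,"jaw":0.65},{"dx":-16,"dy":-70,"dz":-40,"ax":0,"ay":0,"az":0,"jaw":0.65},{"dx":-25,"dy":-108,"dz":-55,"ax":0,"ay":0,"az":0,"jaw":0.65},{"dx":-34,"dy":-147,"dz":-65,"ax":0,"ay":0,"az":0,"jaw":0.65},{"dx":-42,"dy":-186,"dz":-76,"ax":0,"ay":0,"az":0,"jaw":0.65},{"dx":-50,"dy":-225,"dz":-76,"ax":0,"ay":0,"az":0,"jaw":0.65},{"dx":-59,"dy":-264,"dz":-76,"ax":0,"ay":0,"az":0,"jaw":0.65},{"dx":-68,"dy":-303,"dz":-76,"ax":0,"ay":0,"az":0,"jaw":0.65},{"dx":-77,"dy":-342,"dz":-76,"ax":0,"ay":0,"az":0,"jaw":0.65},{"dx":-86,"dy":-381,"dz":-76,"ax":0,"ay":0,"az":0,"jaw":0.65}]'; python3 go.py 425,270,250,-3.2;  python3 -c "
from h import *;print(np.round(robot.state()['joint_positions'],2))"
```

```text
clock: 14.68
tcp_pos: [0.4449, 0.1486, 0.2496]
tcp_rot: [3.141, 0.002, -0.055]
ft_force: [0.6, 0.3, -0.2]
finger_gap: 0.0586
gripper_force: 0.0
now [444.9 148.6 249.6] [ 1.8e+02  1.0e-01 -3.1e+00] t 14.6833 gap 0.05855534569928439 F [ 0.6  0.3 -0.2] grip 0.0
425,270,250,-3.2 -> [ -26.6 -120.1   -0.4] [0.  0.1 0.1]
[ 0.37  0.2  -0.83  1.96  0.17  1.05 -2.17]
```

```bash
python3 go.py 345,260,260,17
```

```text
now [444.9 148.6 249.6] [ 1.8e+02  1.0e-01 -3.1e+00] t 14.6833 gap 0.05855534569928439 F [ 0.6  0.3 -0.2] grip 0.0
345,260,260,17 -> [-105.9 -105.7  -10.2] [ -0.    0.1 -20.1]
```

```bash
python3 -m pendant '[{"dx":-20,"dy":-25,"dz":-5,"ax":0,"ay":0,"az":-5,"jaw":0.65},{"dx":-45,"dy":-50,"dz":-10,"ax":0,"ay":0,"az":-10,"jaw":0.65},{"dx":-70,"dy":-75,"dz":-10,"ax":0,"ay":0,"az":-15,"jaw":0.65},{"dx":-95,"dy":-95,"dz":-10,"ax":0,"ay":0,"az":-20,"jaw":0.65},{"dx":-106,"dy":-106,"dz":-10,"ax":0,"ay":0,"az":-20,"jaw":0.65},{"dx":-106,"dy":-106,"dz":-10,"ax":0,"ay":0,"az":-20,"jaw":0.65},{"dx":-106,"dy":-106,"dz":-10,"ax":0,"ay":0,"az":-20,"jaw":0.65}]'; python3 go.py; python3 - <<'E'
from m import *
print(np.round(robot.state()['joint_positions'],2))
d=get('wrist');save(d,'w4.png',scale=1.5)
P=cloud(d)
for nm,z0,z1,zp,b in(('knob',.150,.175,.162,(.45,.62,.28,.42)),('post',.072,.09,.081,(.33,.41,.24,.34)),('hub',.053,.07,.058,(.48,.54,.25,.31))):
        m=(P[...,2]>z0)&(P[...,2]<z1)&(P[...,0]>b[0])&(P[...,0]<b[1])&(P[...,1]>b[2])&(P[...,1]<b[3])
        v,u=np.nonzero(m)
        if len(u)<5: continue
        w=plane(d,np.c_[u,v],zp)*1000
        (cx,cy),r=cv2.minEnclosingCircle(w[:,:2].astype(np.float32)); print(nm,m.sum(),w.mean(0).round(1),(round(cx,1),round(cy,1)),round(r,1), np.c_[u,v].mean(0).round(1))
E
```

```text
clock: 15.27
tcp_pos: [0.3457, 0.2587, 0.2599]
tcp_rot: [3.141, 0.001, 0.296]
ft_force: [0.4, 0.2, -0.1]
finger_gap: 0.0592
gripper_force: 0.0
now [345.7 258.7 259.9] [1.8e+02 1.0e-01 1.7e+01] t 15.2667 gap 0.05924226880199897 F [ 0.4  0.2 -0.1] grip 0.0
[ 0.24  0.12 -1.    2.02  0.11  1.06 -2.08]
post 141 [364.3 277.8  81. ] (364.3, 277.6) 7.2 [249.3 151.5]
hub 806 [504.6 275.   58. ] (502.9, 282.8) 23.9 [291.4  18.3]
```

View pics/w4.png

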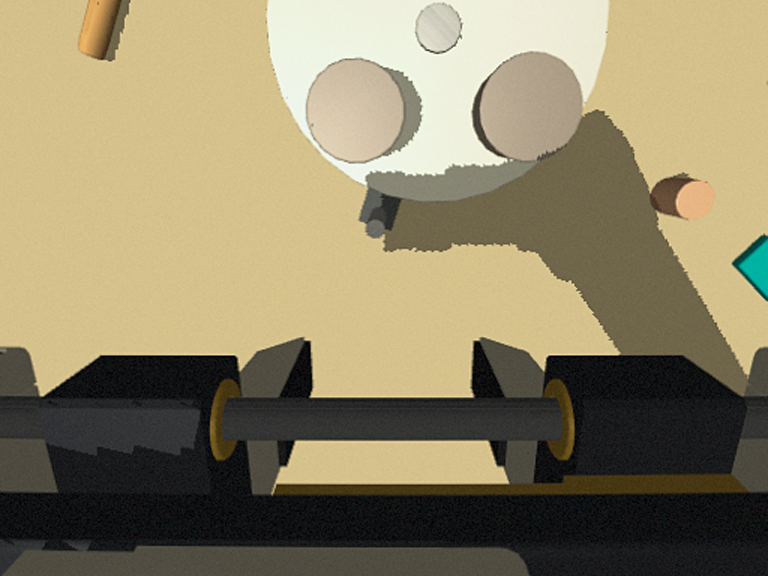

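The view shows the post top at (375,228), the hub at (438,27), and two flat-lid jars at (356,110) and (528,106). So the axis is about (504.7,275.0) mm and the post (364.3,277.6), giving a front direction of 178.9°. The knob is at about 64.2°, so it needs a turn of about +114.7°.

```bash
python3 go.py 539.5,347,230,64.2 539.5,347,139,64.2
```

```text
now [346.6 257.8 260. ] [1.80e+02 1.00e-01 1.68e+01] t 15.3167 gap 0.05994082748074127 F [ 0.4 -1.1  1.2] grip 0.0
539.5,347,230,64.2 -> [210.5 -29.6  29.7] [ -0.    0.1 -47.4]
539.5,347,139,64.2 -> [210.6 -29.6 120.7] [ -0.    0.1 -47.4]
```

```bash
python3 -m pendant '[{"dx":25,"dy":-4,"dz":0,"ax":0,"ay":0,"az":-6,"jaw":0.65},{"dx":55,"dy":-8,"dz":0,"ax":0,"ay":0,"az":-12,"jaw":0.65},{"dx":85,"dy":-12,"dz":0,"ax":0,"ay":0,"az":-18,"jaw":0.65},{"dx":115,"dy":-16,"dz":0,"ax":0,"ay":0,"az":-24,"jaw":0.65},{"dx":145,"dy":-20,"dz":0,"ax":0,"ay":0,"az":-30,"jaw":0.65},{"dx":175,"dy":-24,"dz":10,"ax":0,"ay":0,"az":-36,"jaw":0.65},{"dx":195,"dy":-27,"dz":20,"ax":0,"ay":0,"az":-42,"jaw":0.65},{"dx":210,"dy":-29.6,"dz":30,"ax":0,"ay":0,"az":-47.4,"jaw":0.65},{"dx":210,"dy":-29.6,"dz":30,"ax":0,"ay":0,"az":-47.4,"jaw":0.65},{"dx":210,"dy":-29.6,"dz":30,"ax":0,"ay":0,"az":-47.4,"jaw":0.65}]'; python3 go.py 539.5,347,139,64.2; python3 - <<'E'
from m import *
print(np.round(robot.state()['joint_positions'],2))
d=get('wrist');P=cloud(d)
m=(P[...,2]>.152)&(P[...,2]<.172)&(P[...,0]>.45)&(P[...,0]<.62)&(P[...,1]>.28)&(P[...,1]<.42)
print(m.sum(),P[m].mean(0) if m.any() else 0)
E
```

```text
clock: 16.15
tcp_pos: [0.5398, 0.3454, 0.2282]
tcp_rot: [-3.138, 0.003, 1.115]
ft_force: [-1.3, -0.0, 0.7]
finger_gap: 0.0594
gripper_force: 0.0
now [539.8 345.4 228.2] [-179.8    0.2   63.9] t 16.15 gap 0.05941197588781056 F [-1.3 -0.   0.7] grip 0.0
539.5,347,139,64.2 -> [ 1.6 -0.7 89.2] [-0.2  0.2 -0.3]
[ 0.04  0.65 -0.98  1.57  0.56  1.23 -1.49]
1062 [0.54169563 0.34867752 0.16131373]
```

```bash
python3 -m pendant '[{"dx":1.5,"dy":-0.5,"dz":30,"ax":0,"ay":0,"az":0,"jaw":0.65},{"dx":1.5,"dy":-0.5,"dz":60,"ax":0,"ay":0,"az":0,"jaw":0.65},{"dx":1.5,"dy":-0.5,"dz":80,"ax":0,"ay":0,"az":0,"jaw":0.65},{"dx":1.5,"dy":-0.5,"dz":89,"ax":0,"ay":0,"az":0,"jaw":0.65},{"dx":1.5,"dy":-0.5,"dz":89,"ax":0,"ay":0,"az":0,"jaw":0.65},{"dx":1.5,"dy":-0.5,"dz":89,"ax":0,"ay":0,"az":0,"jaw":0.45},{"dx":1.5,"dy":-0.5,"dz":89,"ax":0,"ay":0,"az":0,"jaw":0.1},{"dx":1.5,"dy":-0.5,"dz":89,"ax":0,"ay":0,"az":0,"jaw":0.1},{"dx":1.5,"dy":-0.5,"dz":89,"ax":0,"ay":0,"az":0,"jaw":0.1},{"dx":1.5,"dy":-0.5,"dz":89,"ax":0,"ay":0,"az":0,"jaw":0.1}]'; python3 go.py 539.5,347,139,64.2
```

```text
clock: 17.03
tcp_pos: [0.5405, 0.3488, 0.1429]
tcp_rot: [3.14, -0.002, 1.12]
ft_force: [1.7, 0.5, 1.0]
finger_gap: 0.0309
gripper_force: 0.1
now [540.5 348.8 142.9] [ 1.799e+02 -1.000e-01  6.410e+01] t 17.0333 gap 0.030927067827437465 F [1.7 0.5 1. ] grip 0.1335875317454338
539.5,347,139,64.2 -> [-2.1 -0.1  3.9] [ 0.1 -0.1 -0.1]
```

```bash
python3 -m pendant '[{"dx":-1.5,"dy":0,"dz":4,"ax":0,"ay":0,"az":0,"jaw":0.5},{"dx":-1.5,"dy":0,"dz":4,"ax":0,"ay":0,"az":0,"jaw":0.5},{"dx":-1.5,"dy":0,"dz":4,"ax":0,"ay":0,"az":0,"jaw":0.1},{"dx":-1.5,"dy":0,"dz":4,"ax":0,"ay":0,"az":0,"jaw":0.1},{"dx":-1.5,"dy":0,"dz":4,"ax":0,"ay":0,"az":0,"jaw":0.1},{"dx":-1.5,"dy":0,"dz":4,"ax":0,"ay":0,"az":0,"jaw":0.1}]'; python3 go.py 539.5,347,139,64.2
```

```text
clock: 17.53
tcp_pos: [0.5391, 0.3472, 0.1377]
tcp_rot: [-3.142, -0.0, 1.12]
ft_force: [0.2, 0.6, -0.3]
finger_gap: 0.0275
gripper_force: 30.0
now [539.1 347.2 137.7] [-180.    -0.    64.2] t 17.5333 gap 0.027520097852343092 F [ 0.2  0.6 -0.3] grip 29.999894499778748
539.5,347,139,64.2 -> [-0.   0.5 -1.3] [-0. -0. -0.]
```

Gripped. Turn 20° at 24°/s.

```bash
python3 -m pendant '[{"dx":0,"dy":-2.8,"dz":0,"ax":0,"ay":0,"az":-2,"jaw":0.1},{"dx":-0.2,"dy":-5.6,"dz":0,"ax":0,"ay":0,"az":-4,"jaw":0.1},{"dx":-0.4,"dy":-8.4,"dz":0,"ax":0,"ay":0,"az":-6,"jaw":0.1},{"dx":-0.8,"dy":-11.1,"dz":0,"ax":0,"ay":0,"az":-8,"jaw":0.1},{"dx":-1.2,"dy":-13.9,"dz":0,"ax":0,"ay":0,"az":-10,"jaw":0.1},{"dx":-1.7,"dy":-16.6,"dz":0,"ax":0,"ay":0,"az":-12,"jaw":0.1},{"dx":-2.4,"dy":-19.4,"dz":0,"ax":0,"ay":0,"az":-14,"jaw":0.1},{"dx":-3.1,"dy":-22,"dz":0,"ax":0,"ay":0,"az":-16,"jaw":0.1},{"dx":-3.9,"dy":-24.7,"dz":0,"ax":0,"ay":0,"az":-18,"jaw":0.1},{"dx":-4.8,"dy":-27.4,"dz":0,"ax":0,"ay":0,"az":-20,"jaw":0.1}]'; python3 go.py 512.6,354.6,139,84.2
```

```text
clock: 18.37
tcp_pos: [0.5123, 0.3541, 0.1376]
tcp_rot: [-3.142, 0.001, 1.47]
ft_force: [0.3, -2.2, 0.5]
finger_gap: 0.0272
gripper_force: 30.0
now [512.3 354.1 137.6] [-1.80e+02  1.00e-01  8.42e+01] t 18.3667 gap 0.027215652099370973 F [ 0.3 -2.2  0.5] grip 29.99977469444275
512.6,354.6,139,84.2 -> [ 0.6  0.3 -1.4] [-0.   0.1  0. ]
```

Works well, low force. Repeat.

```bash
python3 -m pendant '[{"dx":0,"dy":-2.8,"dz":0,"ax":0,"ay":0,"az":-2,"jaw":0.1},{"dx":-0.2,"dy":-5.6,"dz":0,"ax":0,"ay":0,"az":-4,"jaw":0.1},{"dx":-0.4,"dy":-8.4,"dz":0,"ax":0,"ay":0,"az":-6,"jaw":0.1},{"dx":-0.8,"dy":-11.1,"dz":0,"ax":0,"ay":0,"az":-8,"jaw":0.1},{"dx":-1.2,"dy":-13.9,"dz":0,"ax":0,"ay":0,"az":-10,"jaw":0.1},{"dx":-1.7,"dy":-16.6,"dz":0,"ax":0,"ay":0,"az":-12,"jaw":0.1},{"dx":-2.4,"dy":-19.4,"dz":0,"ax":0,"ay":0,"az":-14,"jaw":0.1},{"dx":-3.1,"dy":-22,"dz":0,"ax":0,"ay":0,"az":-16,"jaw":0.1},{"dx":-3.9,"dy":-24.7,"dz":0,"ax":0,"ay":0,"az":-18,"jaw":0.1},{"dx":-4.8,"dy":-27.4,"dz":0,"ax":0,"ay":0,"az":-20,"jaw":0.1}]'; python3 go.py 484.8,352.5,139,104.2; python3 -m pendant '[{"dx":0,"dy":-2.8,"dz":0,"ax":0,"ay":0,"az":-2,"jaw":0.1},{"dx":-0.2,"dy":-5.6,"dz":0,"ax":0,"ay":0,"az":-4,"jaw":0.1},{"dx":-0.4,"dy":-8.4,"dz":0,"ax":0,"ay":0,"az":-6,"jaw":0.1},{"dx":-0.8,"dy":-11.1,"dz":0,"ax":0,"ay":0,"az":-8,"jaw":0.1},{"dx":-1.2,"dy":-13.9,"dz":0,"ax":0,"ay":0,"az":-10,"jaw":0.1},{"dx":-1.7,"dy":-16.6,"dz":0,"ax":0,"ay":0,"az":-12,"jaw":0.1},{"dx":-2.4,"dy":-19.4,"dz":0,"ax":0,"ay":0,"az":-14,"jaw":0.1},{"dx":-3.1,"dy":-22,"dz":0,"ax":0,"ay":0,"az":-16,"jaw":0.1},{"dx":-3.9,"dy":-24.7,"dz":0,"ax":0,"ay":0,"az":-18,"jaw":0.1},{"dx":-4.8,"dy":-27.4,"dz":0,"ax":0,"ay":0,"az":-20,"jaw":0.1}]'; python3 go.py 459.4,341.1,139,124.2;  python3 -c "
from h import *;print(np.round(robot.state()['joint_positions'],2))"
```

```text
clock: 19.2
tcp_pos: [0.4848, 0.3514, 0.1376]
tcp_rot: [-3.141, 0.002, 1.818]
ft_force: [0.4, -3.5, 2.1]
finger_gap: 0.0274
gripper_force: 30.0
now [484.8 351.4 137.6] [-1.800e+02  1.000e-01  1.042e+02] t 19.2 gap 0.02743328560209936 F [ 0.4 -3.5  2.1] grip 30.00041037797928
484.8,352.5,139,104.2 -> [ 1.1  0.2 -1.4] [-0.   0.1 -0. ]
clock: 20.03
tcp_pos: [0.4599, 0.3396, 0.1376]
tcp_rot: [-3.14, 0.003, 2.167]
ft_force: [0.3, -4.5, 2.0]
finger_gap: 0.0274
gripper_force: 30.0
now [459.9 339.6 137.6] [-179.9    0.2  124.2] t 20.0333 gap 0.027440467819459007 F [ 0.3 -4.5  2. ] grip 30.001692473888397
459.4,341.1,139,124.2 -> [ 1.5  0.4 -1.4] [-0.1  0.2 -0. ]
[ 0.14  0.77 -1.17  1.82  0.8   1.12 -0.72]
```

```bash
python3 -m pendant '[{"dx":0,"dy":-2.8,"dz":0,"ax":0,"ay":0,"az":-2,"jaw":0.1},{"dx":-0.2,"dy":-5.6,"dz":0,"ax":0,"ay":0,"az":-4,"jaw":0.1},{"dx":-0.4,"dy":-8.4,"dz":0,"ax":0,"ay":0,"az":-6,"jaw":0.1},{"dx":-0.8,"dy":-11.1,"dz":0,"ax":0,"ay":0,"az":-8,"jaw":0.1},{"dx":-1.2,"dy":-13.9,"dz":0,"ax":0,"ay":0,"az":-10,"jaw":0.1},{"dx":-1.7,"dy":-16.6,"dz":0,"ax":0,"ay":0,"az":-12,"jaw":0.1},{"dx":-2.4,"dy":-19.4,"dz":0,"ax":0,"ay":0,"az":-14,"jaw":0.1},{"dx":-3.1,"dy":-22,"dz":0,"ax":0,"ay":0,"az":-16,"jaw":0.1},{"dx":-3.9,"dy":-24.7,"dz":0,"ax":0,"ay":0,"az":-18,"jaw":0.1},{"dx":-4.8,"dy":-27.4,"dz":0,"ax":0,"ay":0,"az":-20,"jaw":0.1}]'; python3 -m pendant '[{"dx":0,"dy":-2.8,"dz":0,"ax":0,"ay":0,"az":-2,"jaw":0.1},{"dx":-0.2,"dy":-5.6,"dz":0,"ax":0,"ay":0,"az":-4,"jaw":0.1},{"dx":-0.4,"dy":-8.4,"dz":0,"ax":0,"ay":0,"az":-6,"jaw":0.1},{"dx":-0.8,"dy":-11.1,"dz":0,"ax":0,"ay":0,"az":-8,"jaw":0.1},{"dx":-1.2,"dy":-13.9,"dz":0,"ax":0,"ay":0,"az":-10,"jaw":0.1},{"dx":-1.7,"dy":-16.6,"dz":0,"ax":0,"ay":0,"az":-12,"jaw":0.1},{"dx":-2.4,"dy":-19.4,"dz":0,"ax":0,"ay":0,"az":-14,"jaw":0.1},{"dx":-3.1,"dy":-22,"dz":0,"ax":0,"ay":0,"az":-16,"jaw":0.1},{"dx":-3.9,"dy":-24.7,"dz":0,"ax":0,"ay":0,"az":-18,"jaw":0.1},{"dx":-4.8,"dy":-27.4,"dz":0,"ax":0,"ay":0,"az":-20,"jaw":0.1}]'; python3 go.py 424.7,276.5,138,178.9
```

```text
clock: 20.87
tcp_pos: [0.4404, 0.3201, 0.1376]
tcp_rot: [-3.14, 0.003, 2.515]
ft_force: [2.4, -4.9, 1.9]
finger_gap: 0.0275
gripper_force: 30.0
clock: 21.7
tcp_pos: [0.4287, 0.295, 0.1376]
tcp_rot: [-3.139, 0.003, 2.864]
ft_force: [3.3, -4.3, 0.0]
finger_gap: 0.0273
gripper_force: 30.0
now [428.7 295.  137.6] [-179.9    0.2  164.1] t 21.7 gap 0.027259946193293062 F [ 3.3 -4.3  0. ] grip 30.005682706832886
424.7,276.5,138,178.9 -> [ -1.2 -18.9  -0.3] [ -0.2   0.1 -14.8]
```

```bash
python3 -m pendant '[{"dx":0,"dy":-2.8,"dz":0,"ax":0,"ay":0,"az":-2,"jaw":0.1},{"dx":-0.2,"dy":-5.6,"dz":0,"ax":0,"ay":0,"az":-4,"jaw":0.1},{"dx":-0.4,"dy":-8.4,"dz":0,"ax":0,"ay":0,"az":-6,"jaw":0.1},{"dx":-0.8,"dy":-11.1,"dz":0,"ax":0,"ay":0,"az":-8,"jaw":0.1},{"dx":-1.2,"dy":-13.9,"dz":0,"ax":0,"ay":0,"az":-10,"jaw":0.1},{"dx":-1.5,"dy":-16,"dz":0,"ax":0,"ay":0,"az":-12,"jaw":0.1},{"dx":-2,"dy":-18,"dz":0,"ax":0,"ay":0,"az":-13.6,"jaw":0.1},{"dx":-2.2,"dy":-18.6,"dz":0,"ax":0,"ay":0,"az":-14.8,"jaw":0.1},{"dx":-2.2,"dy":-18.6,"dz":0,"ax":0,"ay":0,"az":-14.8,"jaw":0.1},{"dx":-2.2,"dy":-18.6,"dz":0,"ax":0,"ay":0,"az":-14.8,"jaw":0.1}]'; python3 go.py 424.7,276.5,138,178.9
python3 - <<'E'
from m import *
for n in('wrist','top','scene'):
    d=get(n); save(d,'f_%s.png'%n,scale=1.5)
    P=cloud(d)
    h=cv2.cvtColor(d['image'],cv2.COLOR_RGB2HSV)
    m=(P[...,2]>.072)&(P[...,2]<.09)&(P[...,0]>.33)&(P[...,0]<.39)&(P[...,1]>.25)&(P[...,1]<.31)
    v,u=np.nonzero(m)
    if len(u)>4: print(n,'post',len(u),plane(d,np.c_[u,v],.081).mean(0)*1000)
    for nm,zz,cx,cy in(('jar180',.1,.585,.275),('jar90',.1,.505,.355),('jar-90',.1,.505,.195)):
        m=(P[...,2]>.085)&(P[...,2]<.112)&(np.hypot(P[...,0]-cx,P[...,1]-cy)<.045)
        v,u=np.nonzero(m)
        if len(u)>20:
            zt=np.median(P[m][:,2]); w=plane(d,np.c_[u,v],zt)*1000; print(n,nm,len(u),round(zt,3),np.round(cv2.minEnclosingCircle(w[:,:2].astype(np.float32))[0],1),w.mean(0).round(1))
E
```

```text
clock: 22.53
tcp_pos: [0.4258, 0.2764, 0.1376]
tcp_rot: [-3.138, 0.002, 3.12]
ft_force: [3.1, -5.6, 1.4]
finger_gap: 0.0272
gripper_force: 30.0
now [425.8 276.4 137.6] [-1.798e+02  1.000e-01  1.788e+02] t 22.5333 gap 0.027181869837038804 F [ 3.1 -5.6  1.4] grip 30.001911520957947
424.7,276.5,138,178.9 -> [ 1.1  0.1 -0.4] [-0.2  0.1 -0.1]
wrist post 358 [363.36986759 277.10792719  81.        ]
top post 19 [362.50844281 276.80942695  81.        ]
top jar180 365 0.089 [584.8 272.1] [584.5 272.6  89.1]
top jar-90 177 0.106 [502.9 194. ] [515.  193.3 105.8]
scene post 12 [368.69917208 282.05510771  81.        ]
scene jar180 425 0.088 [588.4 272.9] [588.1 273.9  88.4]
scene jar90 335 0.098 [513.2 356.7] [513.1 356.7  98. ]
scene jar-90 355 0.104 [510.4 202. ] [512.  200.1 104.2]
```

View pics/f_top.png

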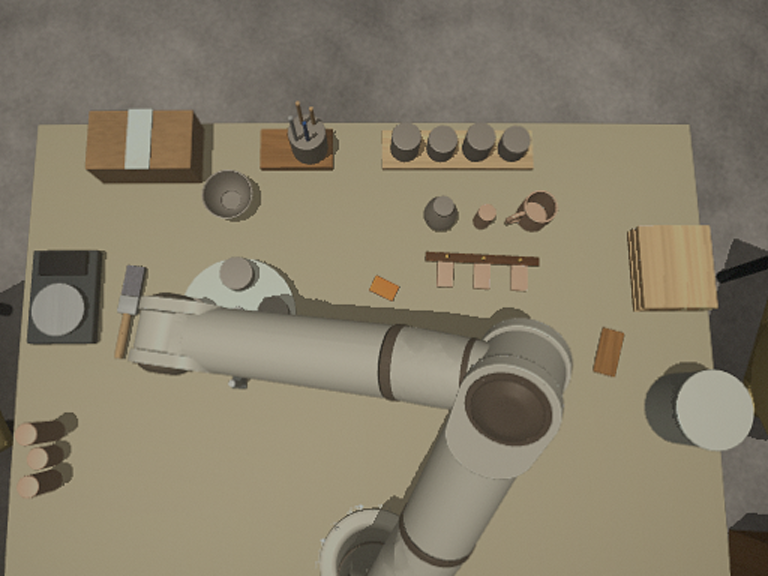

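The final top view shows the tiles at (445,275), (482,277) and (519,278) still against the strip. The opposite jar is at (237,273), in line with the hub and the post (238,382). The knob reads 179.0° against 178.9–179.2° for the post, so I'll hold still and hand in.

```bash
python3 -m pendant '[{"dx":0,"dy":0,"dz":0,"ax":0,"ay":0,"az":0,"jaw":0.1},{"dx":0,"dy":0,"dz":0,"ax":0,"ay":0,"az":0,"jaw":0.1},{"dx":0,"dy":0,"dz":0,"ax":0,"ay":0,"az":0,"jaw":0.1},{"dx":0,"dy":0,"dz":0,"ax":0,"ay":0,"az":0,"jaw":0.1}]'; python3 -c "
from plant import order;print(order.finish_job())"
```

```text
clock: 23.02
tcp_pos: [0.4257, 0.2764, 0.1375]
tcp_rot: [-3.138, 0.002, 3.12]
ft_force: [4.3, -6.5, 0.7]
finger_gap: 0.0275
gripper_force: 30.0
the job is handed in; nothing more can be done
None
```

The job is handed in at 23 s: all three tiles sit flat against the strip, each centred on its stud to about 1 mm, and the knobbed jar faces the post to within about 1° by my measurements, with the gripper still holding the knob at 30 N.

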